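# Hang the dipping basket on the drain arm and swing it over the drip tub

### The job

Hang the wire dipping basket, the one with orange grips on its handle, by that handle on the upturned hook of the blue drain arm while the arm is still out at the front. Let go, then push the arm round until it is up against its stop and the basket hangs quietly over the grey tub. Keep the basket upright all the time and leave the other things on the bench where they are.

Things in the scene. Friction and masses are not known exactly. Their poses are not given: they have to be found in the camera images.
- basket: loose wire basket, about 0.38 kg (varies), 100 mm along x, 130 mm along y, rim 55 mm high, small pieces fixed inside; origin at the centre of its underside. A rigid upright 7 mm wire handle in its y-z plane (x = 0) rises from both short sides (y = +-66 mm) to a level top, axis at 138 mm. Alike both ways round. Stands at the left or the right of the bench
- bail_eye (a point): under the arch of the basket's handle: in the middle the wire is kinked up into an arch 30 mm wide, its top's axis 150 mm above the underside; the basket hangs by it. This point, 141.5 mm above the underside on the centre line, is where the hook's axis lies then; axes as the basket's
- grip_a (a point): centre of one orange plastic grip on the level part of the handle, 12 mm thick, 34 mm long along the basket's y, at y = +38 mm, 138 mm above the underside; axes as the basket's
- grip_b (a point): centre of the other orange grip, the same, at y = -38 mm
- swing_arm (a joint): angle of the blue swivel arm about the upright post, rad: 0 = fully out towards the robot, growing as the arm turns towards the stand's +y side (clockwise from above), 1.40 = against its stop, over the tub. Starts at 0 to 0.35. Stiff: it stays where it is left and takes 1 to 4 N to push at push_point
- hook_seat (a point): axis of the bottom of the upturned steel hook (10 mm round bar) at the arm's free end, 200 mm from the post's axis, 290 mm above the bench; x points along the arm to the post, y level and square to the arm, z up; turns with the arm. On the post side the hook rises within 28 mm to the arm bar, whose top is 24 mm above the seat
- hook_tip (a point): top of the hook's upturned tip, on the side away from the post: 22 mm from the seat along the arm, 31 mm above the seat; axes as hook_seat's. The handle, held square to the arm, comes over the tip towards the post, then is lowered into the hook
- push_point (a point): on the axis of the straight arm bar (12 mm round, 308 mm above the bench), 125 mm from the post's axis: a good place to push; axes as hook_seat's; the arm angle grows when the bar is pushed along this point's +y. A thin brace runs under the bar, from the post to the bar 100 mm out
- drain_stand: the bolted steel stand with its swivel arm: base plate 120 x 90 x 12 mm, upright post 25 mm thick, 341 mm high; origin on the bench at the post's axis, its -x towards the robot, z up. Fixed
- tub: grey plastic drip tub, fixed, 210 x 250 mm and 85 mm high, origin at the centre of its underside, z up; it stands under where the hook is with the arm at its stop
- mug: unglazed off-white mug, 76 mm wide and 85 mm high with a handle, loose; origin at the centre of its underside; leave alone
- jar_green: small green glass glaze jar with a black cap, 60 mm wide and 75 mm high, loose; origin under its centre; leave alone
- jar_white: blue glaze jar with a white cap, 68 mm wide and 90 mm high, loose; origin under its centre; leave alone
- bowl: small terracotta bowl, 90 mm wide and 45 mm high, loose; origin under its centre; leave alone
- brush: glaze brush lying on the bench, loose; leave alone
- spray_gun: metal spray gun standing on its glass jar, 76 mm wide jar, about 160 mm high, loose; origin under the jar's centre; leave alone
- vase: pink and white vase, 110 mm wide and 205 mm high, standing loose on a turntable 82 mm high; origin under its centre; leave alone

How it is judged:
By the outcome, as a careful person would: the job done as asked, in the order asked, and still so for the second after the job is handed in, with the robot touching nothing.
It also fails if it takes over 72 s, if anything falls off the work surface, if the arm or the gripper's body presses on something with over 40 N, if the wrist force passes 120 N, or if a joint passes its speed limit or range.

### The arm

A 6-joint arm with a two-finger parallel gripper is mounted at the origin on the work surface. World frame = base frame: x ahead of the robot, y to its left, z up, the work surface at z = 0. Lengths are in m, angles in rad, forces in N, time in s.
With the tool pointing down it reaches from about 0.375 to 0.9 m from the base axis. Payload 3.1 kg.
Tool frame: the origin (TCP) lies between the finger pads; the fingertips stand 8 mm ahead of it and the grasp point (between the pads) lies 11 mm behind it; z points along the fingers, y is the line along which they close (so a half turn about z gives the same grasp; the last joint's range is limited). The gripper opens to 87 mm and grips with 3 to 60 N. Pads are 19 mm wide; open, the fingers measure 117 mm over their backs; the gripper's body (75 mm by 190 mm) begins 51 mm behind the grasp point.
Start: joints at [1.018, 0.527, 1.433, -0, 1.181, -0.178], TCP at [0.228, 0.582, 0.231] pointing down, gripper open.
Joint ranges: [-3.08, 3.08], [-0.75, 2.2], [0.22, 2.44], [-1.43, 4.57], [0, 2.65], [-2.85, 2.85]. Speed limits (rad/s): [2.79, 2.79, 3.14, 3.14, 3.14, 3.14].

### API

Orientations are given as a unit quaternion [x, y, z, w].
In Python, from rig import robot gives the robot as it stands.
- The arm moves only by the tool move_arm, never from a script. Its argument "motion" is text: rows parted by semicolons, each of 5 numbers parted by spaces: the opening, from -1 (shut) to 1 (fully open), then the shift along the tool's x, y, z normalised to -1 to 1, where 1 is 0.2 m, then the turn about the tool's z normalised to -1 to 1, where 1 is pi rad. A call has 1 to 12 rows; each row is the pose to reach, as a shift and turn from the pose commanded when the call began, along the tool's axes at that moment, turning the shorter way round; what a row does not reach only later rows make up. A row lasts 1/12 s, in which the tool goes at most 41.7 mm and 7.16 degrees, less where a joint would pass 70% of its speed; a pose out of reach is approached as far as the arm can. A call with a number of a shift or a turn outside -1 to 1 is refused whole. A call with a gripper value outside its range is refused whole. The fingers move at their own pace and stop on an object; "newtons" is the grip in N (left out, the last holds). Time passes only in rows, so rows that repeat a pose let the fingers close. It gives the time, the measured TCP pose, the force, the opening and the grip force at its end, in the units of the state.
- robot.get_obs(): the state, without advancing time (a new reading comes with each control period).
- robot.camera(name): name is "scene" or "side" or "wrist"; returns (picture, depth): 480x640x3 uint8, red, green, blue; 480x640 float32, m along the optical axis (not along the pixel's ray), 0 where there is no reading.
- robot.camera_model(name): a dict with "mtx" (3x3 intrinsics, pixels), "position" and "attitude" of the camera in the world. Camera axes: x right, y down, z forward; pixel columns grow to the right and rows downward; lengths in m; the calibration is good to about 2 mm. The wrist camera is an equidistant fisheye: a pixel r from the principal point sees the ray r / f radians off the axis. A picture is of the moment at which its call begins: read the wrist's pose just before it. camera_model takes no time and is no camera call; for the wrist camera it gives the pose at the moment of the call.
- robot.hand_in(): hands the job in; it is judged then, once.
The state is a dict: "time": time; "q": joint angles; "joint_velocities": joint speeds; "joint_torque": joint torques, N m; "position": TCP position; "tool_rot": TCP orientation; "ft_force": force on the tool from outside, world axes, zero at the start; "moment": the same for the moment, N m; "grip_width": finger opening in m; "grip_force": force on a finger pad.
Only numpy, scipy, OpenCV 4.12 (cv2) and the standard library are available. Lean on these libraries where they do the work, as an engineer would, in place of code of your own. Each camera call takes 0.05 s, during which the arm holds its last target. There are 200 camera calls.

## Working session

There is one attempt and no reset: what is moved stays moved. The work goes in short steps, Python scripts to look and compute and a tool call to move; the robot and the scene stay as the last step left them, time stands still between calls to the robot, and variables do not carry over. Pictures are saved under pics/ and viewed, at most 10 in all, crops included, and the job is handed in when it is done.

Besides the shell and the picture viewer there is one more tool, called after "Request:" as name(argument=value, ...) on one line, values as JSON. move_arm: Moves the arm, as the interface text tells. Its arguments: {"type":"object","properties":{"motion":{"type":"string"},"newtons":{"type":"number"}},"required":["motion"]}

```bash
mkdir -p pics; ls; cat > h.py <<'E'
import numpy as np, cv2
from scipy.spatial.transform import Rotation as R
from rig import robot
def att(m):
    a=np.array(m["attitude"],float)
    return a if a.shape==(3,3) else R.from_quat(a).as_matrix()
def ray(m,uv):
    K=np.array(m["mtx"]); uv=np.atleast_2d(np.array(uv,float))
    d=np.c_[(uv[:,0]-K[0,2])/K[0,0],(uv[:,1]-K[1,2])/K[1,1],np.ones(len(uv))]
    return np.array(m["position"]),d@att(m).T
def onplane(m,uv,z):
    p,d=ray(m,uv); return p+d*((z-p[2])/d[:,2])[:,None]
def cloud(m,dep):
    v,u=np.mgrid[:480,:640]; p,d=ray(m,np.c_[u.ravel(),v.ravel()])
    return (p+d*dep.ravel()[:,None]).reshape(480,640,3)
E
python3 - <<'E'
from h import *
for n in ("scene","side"):
    im,d=robot.camera(n); m=robot.camera_model(n)
    cv2.imwrite(f"pics/{n}0.png",im[:,:,::-1]); np.savez(f"{n}0.npz",im=im,d=d)
    print(n,m)
o=robot.get_obs(); print(o)
E
```

```text
pics
scene {'mtx': array([[478.08126404,   0.        , 317.40389777],
       [  0.        , 478.08126404, 240.10493119],
       [  0.        ,   0.        ,   1.        ]]), 'position': array([1.01647219, 0.71778558, 0.7795771 ]), 'attitude': array([ 0.2350032 ,  0.84738204, -0.46097438, -0.11924677])}
side {'mtx': array([[497.31812468,   0.        , 319.28642428],
       [  0.        , 497.31812468, 242.44079665],
       [  0.        ,   0.        ,   1.        ]]), 'position': array([ 0.15729083, -0.93288434,  0.80331343]), 'attitude': array([ 0.85276711, -0.18067228,  0.102315  , -0.47924673])}
{'time': 0.1, 'q': array([ 1.01848737e+00,  5.28413911e-01,  1.43378299e+00, -2.03687920e-05,
        1.18140225e+00, -1.78496978e-01]), 'joint_velocities': array([-0.00074446, -0.00122047, -0.00228719, -0.00111678, -0.00086273,
       -0.00071863]), 'joint_torque': array([-4.39518544e-04, -4.40986097e+01, -1.77151966e+01,  6.33848109e-02,
        5.33445622e-02, -4.15309319e-05]), 'position': array([0.22785761, 0.58128389, 0.22964166]), 'tool_rot': array([ 1.85815763e-01,  9.82584091e-01, -9.40379155e-04, -3.49690123e-04]), 'ft_force': array([-0.13833941, -0.36791595,  0.3068591 ]), 'moment': array([-0.04154534, -0.00486098,  0.03397917]), 'grip_force': 0.0, 'grip_width': 0.08709006140426026}
```

View pics/scene0.png

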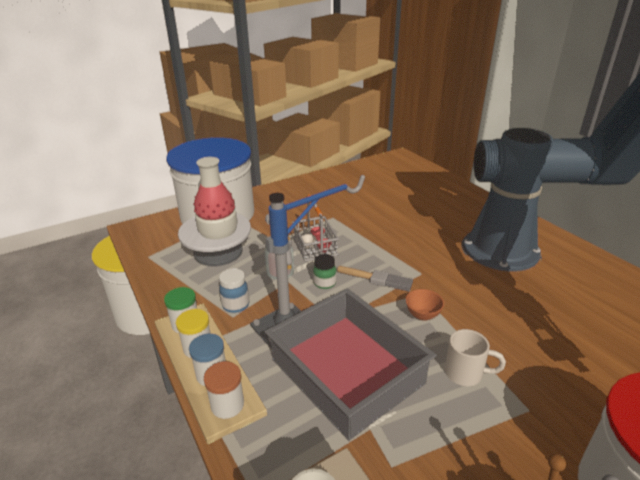

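View pics/side0.png

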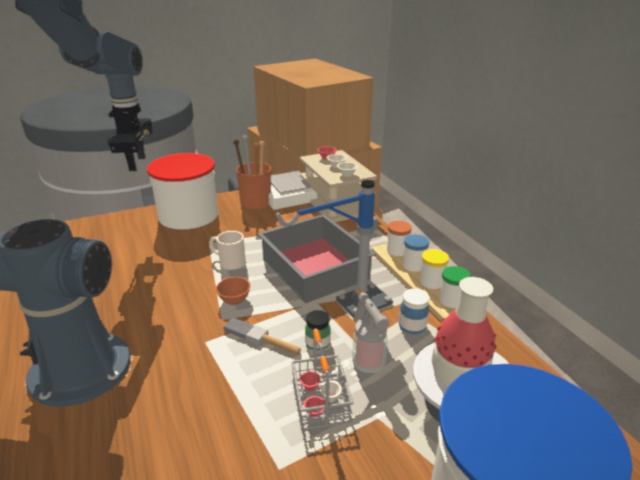

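The scene view shows the hook tip at about (360,183), the post top at (277,200) and the basket behind the stand at about (315,235). The side view shows the orange grips at about (316,337) and (323,362), the blue bar from (365,205) to (298,214), and the spray gun beside the basket at (369,340).

```bash
python3 - <<'E'
from h import *
for n in ("scene","side"):
    z=np.load(n+"0.npz"); im,d=z["im"],z["d"]; m=robot.camera_model(n)
    P=cloud(m,d); hsv=cv2.cvtColor(im,cv2.COLOR_RGB2HSV)
    H,S,V=[hsv[...,i].astype(int) for i in range(3)]
    o=((H>=6)&(H<=16)&(S>200)&(V>150)).astype(np.uint8)
    k,l,st,c=cv2.connectedComponentsWithStats(o)
    for i in range(1,k):
        if st[i,4]>5:
            q=P[(l==i)&(d>0)]; print(n,"orange",c[i].round(1),st[i],np.median(q,0).round(3), q.min(0).round(3),q.max(0).round(3), onplane(m,c[i],.138).round(4))
    b=((H>=105)&(H<=120)&(S>130)&(V>60)).astype(np.uint8)
    k,l,st,c=cv2.connectedComponentsWithStats(b)
    for i in range(1,k):
        if st[i,4]>60:
            q=P[(l==i)&(d>0)]; print(n,"blue",c[i].round(1),st[i],np.median(q,0).round(3), q.min(0).round(3),q.max(0).round(3))
    # steel & bar points by height
    w=(d>0)&(P[...,2]>.26)&(P[...,2]<.37)&(P[...,0]>.3)&(P[...,0]<.85)&(abs(P[...,1])<.3)
    ys,xs=np.nonzero(w); print(n,"high pts",len(xs))
    o_=np.argsort(P[w][:,0]); print(np.c_[xs,ys,P[w]][o_][::max(1,len(xs)//25)].round(3))
c=[cv2.resize(np.load("scene0.npz")["im"][150:270,250:410],(800,600),interpolation=cv2.INTER_CUBIC)]
cv2.imwrite("pics/c1.png",c[0][:,:,::-1])
cv2.imwrite("pics/c2.png",cv2.resize(np.load("side0.npz")["im"][180:460,240:440],(570,600*1),interpolation=cv2.INTER_CUBIC)[:,:,::-1])
E
```

```text
scene orange [317.5 209.8] [316 209   4   3   6] [ 0.452 -0.258  0.142] [ 0.449 -0.264  0.14 ] [ 0.454 -0.249  0.143] [[ 0.4482 -0.263   0.138 ]]
scene blue [208.4 153.6] [ 167  138   83   35 1873] [ 0.608 -0.625  0.213] [ 0.493 -0.752  0.203] [ 0.741 -0.498  0.217]
scene blue [314.5 196.8] [286 186  60  22 124] [ 0.581 -0.049  0.311] [ 0.498 -0.061  0.308] [ 0.65  -0.04   0.314]
scene high pts 1294
[[ 3.64e+02  1.76e+02  4.44e-01 -6.30e-02  3.19e-01]
 [ 3.59e+02  1.83e+02  4.58e-01 -6.10e-02  3.06e-01]
 [ 3.49e+02  1.92e+02  4.85e-01 -5.90e-02  2.92e-01]
 [ 3.39e+02  1.86e+02  5.10e-01 -6.20e-02  3.12e-01]
 [ 3.32e+02  1.93e+02  5.33e-01 -5.30e-02  3.06e-01]
 [ 3.24e+02  1.96e+02  5.56e-01 -4.90e-02  3.07e-01]
 [ 3.16e+02  1.99e+02  5.75e-01 -4.90e-02  3.05e-01]
 [ 3.10e+02  2.04e+02  5.87e-01 -5.40e-02  2.94e-01]
 [ 3.07e+02  2.00e+02  5.98e-01 -4.70e-02  3.10e-01]
 [ 3.03e+02  2.17e+02  6.09e-01 -4.70e-02  2.73e-01]
 [ 2.98e+02  2.19e+02  6.20e-01 -4.90e-02  2.70e-01]
 [ 2.94e+02  2.24e+02  6.31e-01 -4.60e-02  2.63e-01]
 [ 2.87e+02  2.07e+02  6.47e-01 -4.10e-02  3.11e-01]
 [ 2.80e
[... 1906 characters left out ...]
 3.03e-01]
 [ 3.59e+02  1.99e+02  6.46e-01 -5.40e-02  3.08e-01]
 [ 3.60e+02  1.93e+02  6.53e-01 -4.50e-02  3.17e-01]
 [ 3.62e+02  1.94e+02  6.54e-01 -5.10e-02  3.18e-01]
 [ 3.64e+02  2.04e+02  6.56e-01 -6.00e-02  2.96e-01]
 [ 3.64e+02  2.10e+02  6.58e-01 -5.70e-02  2.79e-01]
 [ 3.63e+02  1.82e+02  6.60e-01 -4.30e-02  3.42e-01]
 [ 3.67e+02  1.85e+02  6.63e-01 -5.70e-02  3.41e-01]
 [ 3.68e+02  1.94e+02  6.65e-01 -5.90e-02  3.19e-01]
 [ 3.69e+02  2.10e+02  6.68e-01 -6.40e-02  2.80e-01]
 [ 3.70e+02  2.16e+02  6.71e-01 -6.50e-02  2.65e-01]
 [ 3.72e+02  2.03e+02  6.74e-01 -6.50e-02  2.97e-01]
 [ 3.72e+02  2.14e+02  6.77e-01 -6.20e-02  2.67e-01]
 [ 3.74e+02  2.05e+02  6.82e-01 -6.00e-02  2.88e-01]]
```

View pics/c1.png

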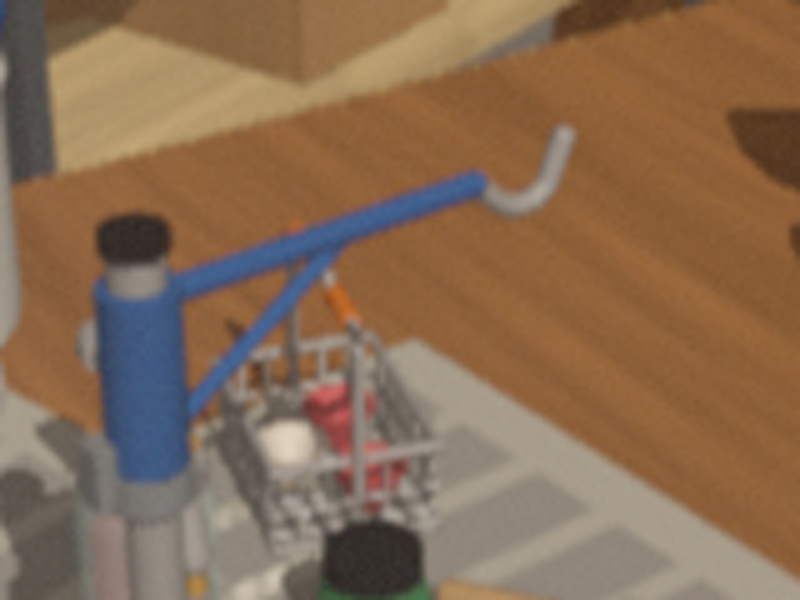

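View pics/c2.png

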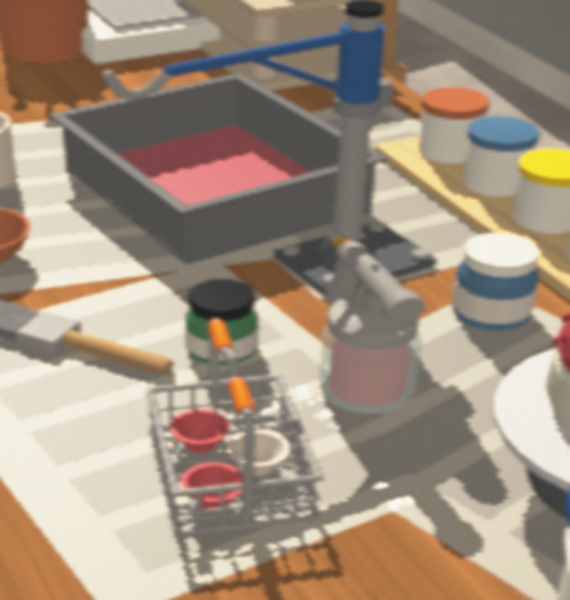

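The crops show the hook's upturned tip at about (363,176) in the scene image, facing the robot. Grip B is the nearer grip in the side view and is clear of the spray gun. I'll grasp grip B. It lies on the −y side of the arm, which is also the side to push from.

```bash
cat >> h.py <<'E'
def yawy(Rm): return np.arctan2(Rm[1,1],Rm[0,1])
def plan(t,yaw=None):
    """normalised x y z turn from measured pose to TCP target t, tool-y heading yaw (deg)"""
    o=robot.get_obs(); Rm=R.from_quat(o["tool_rot"]).as_matrix(); s=Rm.T@(np.array(t)-o["position"])/.2
    y=np.degrees(yawy(Rm)); tn=0 if yaw is None else -(yaw-y)/180
    print("t",round(o["time"],2),"p",o["position"].round(4),"yaw",y.round(2),"F",o["ft_force"].round(2),"w",round(o["grip_width"],4))
    print("  shift/turn:",s.round(3),round(tn,4),"rows>=",round(np.linalg.norm(s)*.2/.0417,1),round(abs(tn)*180/7.16,1))
E
python3 - <<'E'
from h import *
Ps=[];
for n in ("scene","side"):
    z=np.load(n+"0.npz"); im,d=z["im"],z["d"]; m=robot.camera_model(n); P=cloud(m,d); ok=d>0
    def blob(name,lo,hi):
        w=ok&(P>lo).all(-1)&(P<hi).all(-1); q=P[w]
        if len(q): print(n,name,len(q),q.min(0).round(3),q.max(0).round(3),np.median(q,0).round(3))
        return q
    blob("gun",[.5,-.30,.03],[.64,-.1,.2]); blob("cap",[.645,-.09,.325],[.72,.02,.36])
    blob("postcyl",[.64,-.09,.1],[.72,.02,.2])
    for a in (.455,.475,.495,.515,.535,.555,.575,.595,.615): 
        q=blob(f"bar{a}",[a-.01,-.1,.285 if a<.5 else .30],[a+.01,-.02,.33])
        Ps.append((n,a,np.median(q,0)))
    hq=blob("tip",[.42,-.1,.30],[.465,-.03,.34])
    blob("basketrim",[.33,-.42,.045],[.54,-.2,.07])
for a in sorted({p[1] for p in Ps}):
    print(a,np.mean([p[2] for p in Ps if p[1]==a],0).round(4))
plan([.30,.35,.40],-14)
E
```

```text
scene gun 785 [ 0.5   -0.284  0.03 ] [ 0.625 -0.1    0.157] [ 0.534 -0.152  0.066]
scene cap 165 [ 0.654 -0.059  0.325] [ 0.683 -0.027  0.342] [ 0.671 -0.038  0.339]
scene postcyl 420 [ 0.656 -0.05   0.1  ] [ 0.681 -0.029  0.2  ] [ 0.673 -0.035  0.152]
scene bar0.455 66 [ 0.446 -0.068  0.288] [ 0.465 -0.058  0.321] [ 0.455 -0.062  0.304]
scene bar0.475 32 [ 0.465 -0.065  0.286] [ 0.485 -0.056  0.3  ] [ 0.473 -0.059  0.292]
scene bar0.495 43 [ 0.485 -0.063  0.291] [ 0.504 -0.053  0.313] [ 0.496 -0.056  0.306]
scene bar0.515 43 [ 0.506 -0.062  0.302] [ 0.525 -0.051  0.314] [ 0.517 -0.055  0.31 ]
scene bar0.535 43 [ 0.525 -0.062  0.303] [ 0.544 -0.049  0.314] [ 0.534 -0.053  0.31 ]
scene bar0.555 47 [ 0.545 -0.057  0.3  ] [ 0.565 -0.047  0.314] [ 0.554 -0.051  0.31 ]
scene bar0.575 49 [ 0.566 -0.055  0.301] [ 0.584 -0.045  0.314] [ 0.575 -0.05   0.31 ]
scene bar0.595 50 [ 0.585 -0.055  0.303] [ 0.604 -0.044  0.314] [ 0.595 -0.047  0.311]
scene bar0.615 49 [ 0.605 -0.053  0.303] [ 0.624 -0.041  0.314] [ 0.614 -0.045  0.31 ]
scene tip 45 [ 0.444 -0.068  0.3  ] [ 0.459 -0.058  0.321] [ 0.4
[... 1020 characters left out ...]
7] [ 0.595 -0.058  0.312]
side bar0.615 43 [ 0.606 -0.06   0.305] [ 0.625 -0.05   0.317] [ 0.615 -0.056  0.312]
side tip 48 [ 0.444 -0.075  0.301] [ 0.46  -0.066  0.322] [ 0.45  -0.071  0.311]
side basketrim 661 [ 0.38  -0.372  0.045] [ 0.507 -0.223  0.069] [ 0.441 -0.313  0.058]
0.455 [ 0.4541 -0.0664  0.3054]
0.475 [ 0.4748 -0.0641  0.2933]
0.495 [ 0.4951 -0.0616  0.3067]
0.515 [ 0.5154 -0.0603  0.3112]
0.535 [ 0.5345 -0.0583  0.311 ]
0.555 [ 0.5546 -0.0565  0.3109]
0.575 [ 0.5746 -0.055   0.3105]
0.595 [ 0.5951 -0.0529  0.3112]
0.615 [ 0.6148 -0.0509  0.3109]
t 0.1 p [0.2279 0.5813 0.2296] yaw 68.58 F [-0.14 -0.37  0.31] w 0.0871
  shift/turn: [-0.758 -0.947 -0.85 ] 0.4588 rows>= 7.1 11.5
```

Request:
move_arm(motion="1 -0.15 -0.2 -0.4 0.04;1 -0.3 -0.4 -0.7 0.08;1 -0.45 -0.6 -0.85 0.12;1 -0.6 -0.8 -0.85 0.16;1 -0.76 -0.95 -0.85 0.2;1 -0.76 -0.95 -0.85 0.24;1 -0.76 -0.95 -0.85 0.28;1 -0.76 -0.95 -0.85 0.32;1 -0.76 -0.95 -0.85 0.36;1 -0.76 -0.95 -0.85 0.4;1 -0.76 -0.95 -0.85 0.44;1 -0.76 -0.95 -0.85 0.46")

```text
time: 1.1
position: [0.3002, 0.349, 0.4003]
tool_rot: [0.791, 0.612, -0.0, -0.0]
ft_force: [-0.1, -0.7, -0.4]
grip_width: 0.0867
grip_force: 0.0
```

```bash
python3 - <<'E'
from h import *
plan([.38,.165,.40],-14)
E
```

```text
t 1.1 p [0.3002 0.349  0.4003] yaw -14.56 F [-0.07 -0.66 -0.37] w 0.0867
  shift/turn: [-0.79   0.618  0.002] -0.0031 rows>= 4.8 0.1
```

Request:
move_arm(motion="1 -0.16 0.12 0 0;1 -0.32 0.25 0 0;1 -0.48 0.37 0 0;1 -0.64 0.5 0 0;1 -0.79 0.62 0 0")

```text
time: 1.52
position: [0.3817, 0.164, 0.4003]
tool_rot: [0.789, 0.614, -0.0, 0.0]
ft_force: [1.5, 0.4, 0.8]
grip_width: 0.0871
grip_force: 0.0
```

Request:
move_arm(motion="1 -0.2 0.06 0 0;1 -0.4 0.12 0 0;1 -0.6 0.19 0 0;1 -0.75 0.24 0 0;1 -0.86 0.27 0 0")

```text
time: 1.93
position: [0.3917, -0.017, 0.4003]
tool_rot: [0.79, 0.613, -0.0, 0.0]
ft_force: [0.9, 0.3, -0.1]
grip_width: 0.0874
grip_force: 0.0
```

Request:
move_arm(motion="1 -0.2 0.06 0 0;1 -0.4 0.12 0 0;1 -0.6 0.19 0 0;1 -0.75 0.24 0 0;1 -0.86 0.27 0 0;1 -0.86 0.27 0 0")

```text
time: 2.43
position: [0.4021, -0.1986, 0.3999]
tool_rot: [0.791, 0.612, -0.001, 0.0]
ft_force: [0.2, 0.5, -0.3]
grip_width: 0.0872
grip_force: 0.0
```

```bash
python3 - <<'E'
from h import *
plan([.4355,-.331,.25],-14)
E
```

```text
t 2.43 p [ 0.4021 -0.1986  0.3999] yaw -14.51 F [ 0.2   0.48 -0.28] w 0.0872
  shift/turn: [-0.598  0.328  0.751] -0.0028 rows>= 4.9 0.1
```

Move to 0.25 m above grip B, then look with the wrist camera.

Request:
move_arm(motion="1 -0.15 0.08 0.1 0;1 -0.3 0.16 0.25 0;1 -0.45 0.25 0.42 0;1 -0.6 0.33 0.6 0;1 -0.6 0.33 0.75 0;1 -0.6 0.33 0.75 0;1 -0.6 0.33 0.75 0")

```text
time: 3.02
position: [0.4351, -0.3248, 0.2477]
tool_rot: [0.789, 0.614, -0.0, -0.004]
ft_force: [0.9, -0.1, 0.7]
grip_width: 0.0867
grip_force: 0.0
```

```bash
cat >> h.py <<'E'
def wrays(m,uv):
    K=np.array(m["mtx"]); uv=np.atleast_2d(np.array(uv,float))
    x=(uv[:,0]-K[0,2])/K[0,0]; y=(uv[:,1]-K[1,2])/K[1,1]; th=np.hypot(x,y); s=np.where(th>1e-9,np.sin(th)/np.maximum(th,1e-9),1)
    d=np.c_[x*s,y*s,np.cos(th)]
    return np.array(m["position"]),d@att(m).T
def wplane(m,uv,z):
    p,d=wrays(m,uv); return p+d*((z-p[2])/d[:,2])[:,None]
def orange(im):
    hsv=cv2.cvtColor(im,cv2.COLOR_RGB2HSV); H,S,V=[hsv[...,i].astype(int) for i in range(3)]
    k,l,st,c=cv2.connectedComponentsWithStats(((H>=6)&(H<=17)&(S>190)&(V>140)).astype(np.uint8))
    return [(c[i],st[i]) for i in range(1,k) if st[i,4]>15]
E
python3 - <<'E'
from h import *
m=robot.camera_model("wrist"); im,d=robot.camera("wrist")
print(m); cv2.imwrite("pics/w1.png",im[:,:,::-1])
for c,s in orange(im): print(c.round(1),s,wplane(m,c,.138).round(4))
plan([.4355,-.331,.25],-14)
E
```

```text
{'mtx': array([[371.64829954,   0.        , 315.24617835],
       [  0.        , 371.64829954, 239.00692471],
       [  0.        ,   0.        ,   1.        ]]), 'position': array([ 0.45612857, -0.24569128,  0.40279145]), 'attitude': array([ 0.98151998, -0.12191511, -0.02173323,  0.1458866 ])}
[317.9 145.6] [310 123  16  46 686] [[ 0.4532 -0.2571  0.138 ]]
[319.1 248.7] [312 227  15  44 594] [[ 0.4354 -0.3316  0.138 ]]
t 3.07 p [ 0.4361 -0.3254  0.25  ] yaw -14.2 F [-0.49  0.74 -0.  ] w 0.0868
  shift/turn: [-0.028  0.004  0.   ] -0.0011 rows>= 0.1 0.0
```

View pics/w1.png

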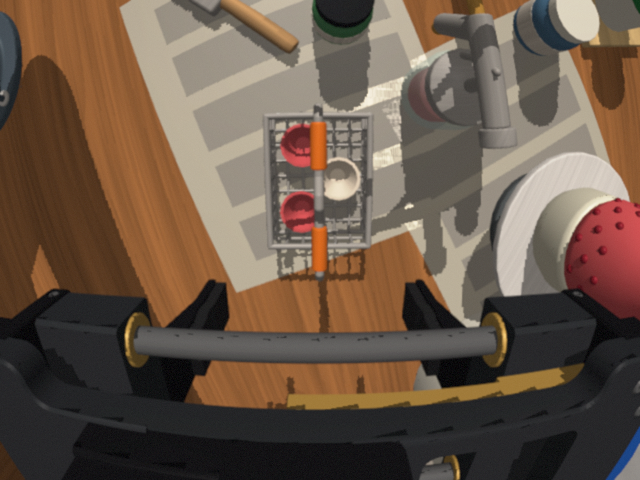

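The wrist view shows the two grips at (318,146) and (319,249), with the fingers straddling the near grip. Both agree with the earlier fix. Next I check the vase clearance and plan the descent.

```bash
python3 - <<'E'
from h import *
z=np.load("side0.npz"); P=cloud(robot.camera_model("side"),z["d"])
for u,v in((465,290),(465,345),(440,345),(418,370)): print(P[v,u].round(3))
plan([.4362,-.3284,.129],-13.4)
E
```

```text
[ 0.667 -0.405  0.288]
[ 0.661 -0.437  0.191]
[ 0.641 -0.396  0.164]
[ 0.622 -0.368  0.081]
t 3.07 p [ 0.4361 -0.3254  0.25  ] yaw -14.2 F [-0.49  0.74 -0.  ] w 0.0868
  shift/turn: [-0.016  0.006  0.605] -0.0045 rows>= 2.9 0.1
```

Request:
move_arm(motion="1 -0.016 0.006 0.12 -0.004;1 -0.016 0.006 0.25 -0.004;1 -0.016 0.006 0.38 -0.004;1 -0.016 0.006 0.48 -0.004;1 -0.016 0.006 0.56 -0.004;1 -0.016 0.006 0.605 -0.004;1 -0.016 0.006 0.605 -0.004;1 -0.016 0.006 0.605 -0.004", newtons=20)

```text
time: 3.73
position: [0.4377, -0.3302, 0.1313]
tool_rot: [0.785, 0.619, 0.0, 0.001]
ft_force: [0.8, 0.3, -0.1]
grip_width: 0.0869
grip_force: 0.0
```

```bash
python3 - <<'E'
from h import *
plan([.4362,-.3284,.129],-13.4)
m=robot.camera_model("wrist"); im,d=robot.camera("wrist")
for c,s in orange(im): print(c.round(1),s,wplane(m,c,.138).round(4))
E
```

```text
t 3.73 p [ 0.4377 -0.3302  0.1313] yaw -13.45 F [ 0.75  0.26 -0.15] w 0.0869
  shift/turn: [ 0.007 -0.01   0.011] -0.0003 rows>= 0.1 0.0
[310.7 147.3] [ 297  105   29   86 2378] [[ 0.4532 -0.2572  0.138 ]]
[310.9 309.6] [ 299  285   25   47 1077] [[ 0.4365 -0.3263  0.138 ]]
```

Request:
move_arm(motion="1 0.004 -0.008 0.008 0;1 0.004 -0.008 0.008 0;0 0.004 -0.008 0.008 0;-0.5 0.004 -0.008 0.008 0;-1 0.004 -0.008 0.008 0;-1 0.004 -0.008 0.008 0;-1 0.004 -0.008 0.008 0;-1 0.004 -0.008 0.008 0;-1 0.004 -0.008 0.008 0;-1 0.004 -0.008 0.008 0", newtons=50)

```text
time: 4.62
position: [0.4354, -0.3289, 0.1279]
tool_rot: [0.785, 0.619, -0.0, -0.0]
ft_force: [-0.5, 0.1, 0.1]
grip_width: 0.0415
grip_force: 0.0
```

```bash
python3 - <<'E'
from h import *
plan([.4362,-.3284,.129],-13.4); o=robot.get_obs(); print(o["moment"].round(3),o["grip_force"])
E
```

```text
t 4.62 p [ 0.4354 -0.3289  0.1279] yaw -13.5 F [-0.45  0.14  0.12] w 0.0415
  shift/turn: [ 0.004  0.003 -0.006] -0.0006 rows>= 0.0 0.0
[-0.123  0.043 -0.031] 0.0
```

Fingers are slow (still closing).

Request:
move_arm(motion="-1 0 0 0 0;-1 0 0 0 0;-1 0 0 0 0;-1 0 0 0 0;-1 0 0 0 0;-1 0 0 0 0;-1 0 0 0 0;-1 0 0 0 0;-1 0 0 0 0;-1 0 0 0 0")

```text
time: 5.45
position: [0.4357, -0.3291, 0.128]
tool_rot: [0.785, 0.619, 0.0, 0.0]
ft_force: [2.4, 0.0, -1.6]
grip_width: 0.0105
grip_force: 50.0
```

Request:
move_arm(motion="-1 0 0 -0.01 0;-1 0 0 -0.03 0;-1 0 0 -0.06 0;-1 0 0 -0.1 0;-1 0 0 -0.14 0;-1 0 0 -0.18 0;-1 0 0 -0.22 0;-1 0 0 -0.24 0;-1 0 0 -0.25 0;-1 0 0 -0.25 0;-1 0 0 -0.25 0")

```text
time: 6.37
position: [0.4353, -0.3288, 0.1779]
tool_rot: [0.785, 0.619, -0.0, -0.0]
ft_force: [-1.0, -0.2, -4.5]
grip_width: 0.011
grip_force: 50.0
```

```bash
cat >> h.py <<'E'
def tilt(z0=None):
    """far grip seen from side+wrist -> handle slope; z of far grip vs near"""
    o=robot.get_obs(); mw=robot.camera_model("wrist"); im,_=robot.camera("wrist")
    b=[x for x in orange(im)]; b.sort(key=lambda x:x[0][1]); print([ (x[0].round(1).tolist(),int(x[1][4])) for x in b])
    p,d=wrays(mw,b[0][0]); 
    ims,ds=robot.camera("side"); ms=robot.camera_model("side")
    for c,s in orange(ims):
        if s[4]<15: continue
        q,e=ray(ms,c); e/=np.linalg.norm(e); A=np.c_[d[0],-e[0]]; t=np.linalg.lstsq(A,q-p,rcond=None)[0]
        x1,x2=p+d[0]*t[0],q+e[0]*t[1]; print("side",c.round(1),s[4],"far grip",((x1+x2)/2).round(4),"gap",np.linalg.norm(x1-x2).round(4))
    print("moment",o["moment"].round(3),"F",o["ft_force"].round(2),"w",o["grip_width"],"tcp",o["position"].round(4))
    return im,ims
E
python3 - <<'E'
from h import *
im,ims=tilt(); cv2.imwrite("pics/l1.png",np.hstack([cv2.resize(im,(400,300)),cv2.resize(ims[150:420,240:440],(400,540))[:300]])[:,:,::-1])
E
```

```text
[([315.1, 149.5], 2441), ([315.4, 311.4], 953)]
side [324.3 343.7] 59 far grip [ 0.4583 -0.2638  0.1233] gap 0.0151
moment [-0.248  0.188 -0.047] F [-1.03 -0.18 -4.48] w 0.010968362868088218 tcp [ 0.4353 -0.3288  0.1779]
```

Wrist pixels are unchanged after lifting, so the basket is level and held. Lift on and turn square to the arm.

Request:
move_arm(motion="-1 0 0 -0.02 0;-1 0 0 -0.06 -0.005;-1 0 0 -0.13 -0.013;-1 0 0 -0.21 -0.025;-1 0 0 -0.3 -0.037;-1 0 0 -0.39 -0.05;-1 0 0 -0.48 -0.063;-1 0 0 -0.57 -0.076;-1 0 0 -0.64 -0.088;-1 0 0 -0.69 -0.098;-1 0 0 -0.715 -0.103;-1 0 0 -0.72 -0.103")

```text
time: 7.47
position: [0.4357, -0.3292, 0.3234]
tool_rot: [0.675, 0.738, -0.0, 0.001]
ft_force: [0.6, -0.5, -5.0]
grip_width: 0.0106
grip_force: 50.0
```

```bash
python3 - <<'E'
from h import *
plan([.4124,-.1049,.322],5.1)
E
```

```text
t 7.47 p [ 0.4357 -0.3292  0.3234] yaw 5.07 F [ 0.64 -0.53 -5.03] w 0.0106
  shift/turn: [ 1.128 -0.017  0.005] -0.0002 rows>= 5.4 0.0
```

Request:
move_arm(motion="-1 0.01 0 0 0;-1 0.04 -0.005 0 0;-1 0.1 -0.01 0 0;-1 0.18 -0.015 0 0;-1 0.27 -0.017 0 0;-1 0.36 -0.017 0 0;-1 0.45 -0.017 0 0;-1 0.53 -0.017 0 0;-1 0.6 -0.017 0 0;-1 0.65 -0.017 0 0;-1 0.675 -0.017 0 0;-1 0.68 -0.017 0 0")

```text
time: 8.47
position: [0.4201, -0.1927, 0.3221]
tool_rot: [0.675, 0.738, -0.0, 0.0]
ft_force: [-0.6, 0.9, -3.7]
grip_width: 0.0104
grip_force: 50.0
```

Request:
move_arm(motion="-1 0.01 0 0 0;-1 0.04 0 0 0;-1 0.09 0 0 0;-1 0.15 0 0 0;-1 0.22 0 0 0;-1 0.29 0 0 0;-1 0.35 0 0 0;-1 0.4 0 0 0;-1 0.43 0 0 0;-1 0.448 0 0 0;-1 0.448 0 0 0;-1 0.448 0 0 0")

```text
time: 9.47
position: [0.4124, -0.1047, 0.3221]
tool_rot: [0.675, 0.738, -0.0, 0.0]
ft_force: [0.5, -0.1, -5.0]
grip_width: 0.0108
grip_force: 50.0
```

```bash
python3 - <<'E'
from h import *
im,ims=tilt()
sc,dd=robot.camera("scene"); m=robot.camera_model("scene")
for c,s in orange(sc): print("scene",c.round(1),s[4],onplane(m,c,.138+.194).round(4))
cv2.imwrite("pics/s2.png",np.hstack([cv2.resize(sc[120:300,240:440],(400,360)),cv2.resize(ims[120:300,220:420],(400,360))])[:,:,::-1])
plan([.4722,-.0996,.322],5.1)
E
```

```text
[([315.6, 149.6], 2377), ([314.7, 310.7], 873)]
side [251.3 205.7] 19 far grip [ 0.4051 -0.0309  0.3302] gap 0.0021
side [267.1 218.9] 28 far grip [ 0.4198 -0.0372  0.2973] gap 0.028
moment [-0.354  0.024  0.022] F [ 0.54 -0.08 -5.03] w 0.010773361223100781 tcp [ 0.4124 -0.1047  0.3221]
scene [387.3 171.6] 47 [[ 0.4048 -0.0313  0.332 ]]
t 9.62 p [ 0.4124 -0.1051  0.322 ] yaw 5.01 F [-0.3  -0.61 -4.6 ] w 0.0106
  shift/turn: [ 0.001  0.3   -0.   ] -0.0005 rows>= 1.4 0.0
```

View pics/s2.png

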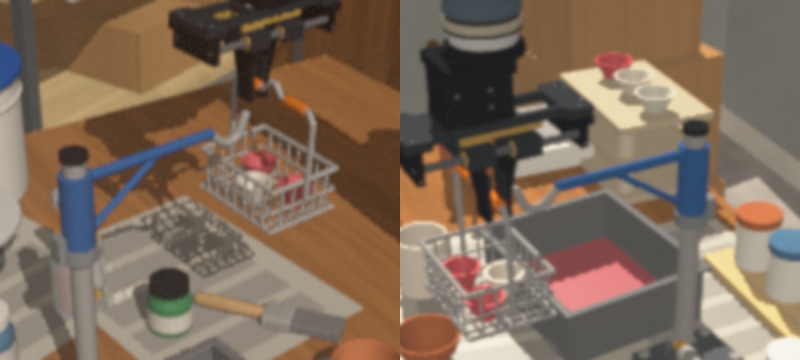

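The picture shows the basket level in the grip, with the handle plane just outside the hook tip and parallel to the cross direction, and the arch above tip height. Now move over the tip towards the post.

Request:
move_arm(motion="-1 0 0.01 0 0;-1 0 0.03 0 0;-1 0 0.06 0 0;-1 0 0.1 0 0;-1 0 0.14 0 0;-1 0 0.18 0 0;-1 0 0.22 0 0;-1 0 0.26 0 0;-1 0 0.285 0 0;-1 0 0.297 0 0;-1 0 0.3 0 0;-1 0 0.3 0 0")

```text
time: 10.62
position: [0.4718, -0.0991, 0.3218]
tool_rot: [0.675, 0.738, -0.0, -0.0]
ft_force: [-0.7, -0.1, -4.5]
grip_width: 0.0108
grip_force: 50.0
```

```bash
python3 - <<'E'
from h import *
sc,dd=robot.camera("scene"); ims,_=robot.camera("side"); m=robot.camera_model("scene")
for c,s in orange(sc): print("scene",c.round(1),s[4],onplane(m,c,.331).round(4))
cv2.imwrite("pics/s3.png",np.hstack([cv2.resize(sc[140:240,290:410],(400,333)),cv2.resize(ims[150:250,240:360],(400,333))])[:,:,::-1])
plan([.4722,-.0996,.280],5.1)
E
```

```text
scene [366.9 179. ] 50 [[ 0.4626 -0.0266  0.331 ]]
t 10.72 p [ 0.4715 -0.0991  0.3219] yaw 5.05 F [-0.3   0.71 -4.06] w 0.0103
  shift/turn: [-0.003  0.003  0.209] -0.0003 rows>= 1.0 0.0
```

View pics/s3.png

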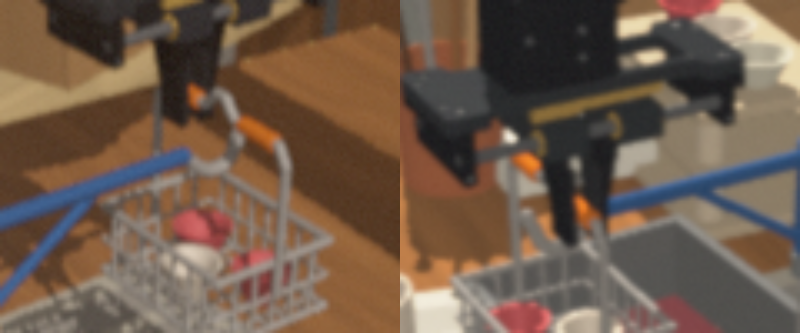

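The arch is between the tip and the bar and still above the seat. Lower it in, watching the weight come off.

Request:
move_arm(motion="-1 0 0.003 0.01 0;-1 0 0.006 0.025 0;-1 0 0.01 0.045 0;-1 0 0.01 0.07 0;-1 0 0.01 0.095 0;-1 0 0.01 0.12 0;-1 0 0.01 0.14 0;-1 0 0.01 0.155 0;-1 0 0.01 0.165 0;-1 0 0.01 0.17 0;-1 0 0.01 0.17 0;-1 0 0.01 0.17 0")

```text
time: 11.72
position: [0.4741, -0.0991, 0.2881]
tool_rot: [0.675, 0.738, 0.0, 0.0]
ft_force: [-0.2, 0.1, -5.6]
grip_width: 0.0105
grip_force: 50.0
```

Request:
move_arm(motion="-1 0 0 0.01 0;-1 0 0 0.015 0;-1 0 0 0.02 0;-1 0 0 0.025 0;-1 0 0 0.03 0;-1 0 0 0.03 0")

```text
time: 12.22
position: [0.4738, -0.099, 0.2817]
tool_rot: [0.675, 0.738, -0.0, -0.0]
ft_force: [0.3, 0.2, -5.3]
grip_width: 0.0104
grip_force: 50.0
```

Request:
move_arm(motion="-1 0 0 0.006 0;-1 0 0 0.01 0;-1 0 0 0.01 0")

```text
time: 12.47
position: [0.4739, -0.099, 0.2798]
tool_rot: [0.675, 0.738, -0.0, -0.0]
ft_force: [0.9, -0.2, -5.0]
grip_width: 0.0108
grip_force: 50.0
```

Request:
move_arm(motion="-1 0 0 0.006 0;-1 0 0 0.01 0;-1 0 0 0.01 0")

```text
time: 12.72
position: [0.474, -0.0991, 0.2778]
tool_rot: [0.675, 0.738, -0.0, -0.0]
ft_force: [0.0, 0.4, -4.8]
grip_width: 0.0105
grip_force: 50.0
```

Request:
move_arm(motion="-1 0 0 0.006 0;-1 0 0 0.01 0;-1 0 0 0.01 0")

```text
time: 12.97
position: [0.4743, -0.0994, 0.2764]
tool_rot: [0.675, 0.738, 0.0, 0.001]
ft_force: [-1.1, -0.2, -0.8]
grip_width: 0.0102
grip_force: 50.0
```

```bash
python3 - <<'E'
from h import *
im,ims=tilt(); sc,dd=robot.camera("scene"); m=robot.camera_model("scene"); 
for c,s in orange(sc): print("scene",c.round(1),s[4],onplane(m,c,.286).round(4))
hs=[robot.camera_model("scene")]
print(robot.get_obs()["ft_force"])
cv2.imwrite("pics/s4.png",cv2.resize(sc[150:230,310:400],(675,600),interpolation=cv2.INTER_CUBIC)[:,:,::-1])
E
```

```text
[([315.6, 149.7], 2429), ([314.9, 310.9], 881)]
side [296.4 232.2] 23 far grip [ 0.4839 -0.0338  0.2483] gap 0.0333
moment [-0.239  0.128  0.034] F [-1.08 -0.18 -0.84] w 0.010188479516975574 tcp [ 0.4743 -0.0994  0.2764]
scene [364.5 197.7] 47 [[ 0.465  -0.0286  0.286 ]]
[-0.9934468  -1.52268766 -0.34548784]
```

View pics/s4.png

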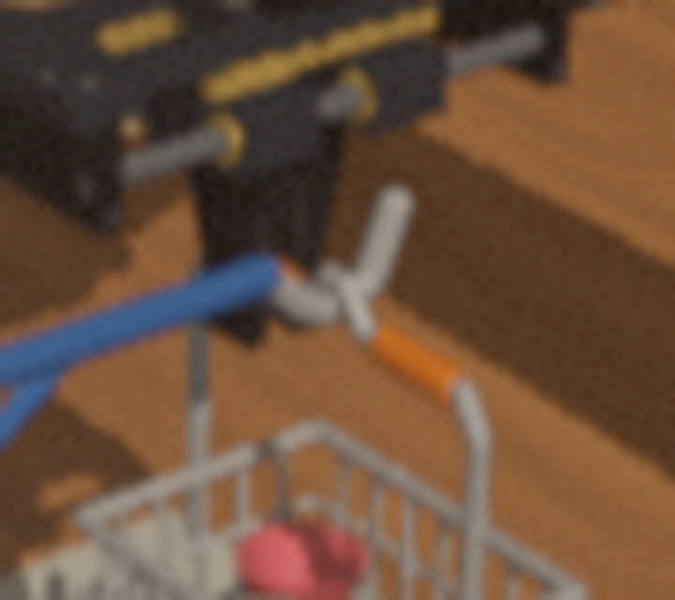

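The arch sits in the hook's bottom at about (340,300) in the crop, and the weight is off the wrist. Release.

Request:
move_arm(motion="-0.7 0 0 0 0;-0.6 0 0 0 0;-0.5 0 0 0 0;-0.4 0 0 0 0;-0.2 0 0 0 0;0 0 0 0 0;0.1 0 0 0 0;0.1 0 0 0 0;0.1 0 0 0 0;0.1 0 0 0 0", newtons=10)

```text
time: 13.95
position: [0.474, -0.0991, 0.2759]
tool_rot: [0.675, 0.738, -0.0, -0.0]
ft_force: [0.9, -0.6, 0.4]
grip_width: 0.047
grip_force: 0.0
```

```bash
python3 - <<'E'
from h import *
plan([.4743,-.0994,.40],None)
sc,dd=robot.camera("scene"); m=robot.camera_model("scene"); 
for c,s in orange(sc): print("scene",c.round(1),s[4],onplane(m,c,.286).round(4))
im,_=robot.camera("wrist"); mw=robot.camera_model("wrist")
for c,s in orange(im): print("w",c.round(1),s,wplane(mw,c,.286).round(4))
E
```

```text
t 13.95 p [ 0.474  -0.0991  0.2759] yaw 5.04 F [ 0.88 -0.57  0.42] w 0.047
  shift/turn: [-0.002  0.002 -0.62 ] 0 rows>= 3.0 0.0
scene [364.7 197.7] 49 [[ 0.4647 -0.0283  0.286 ]]
w [313.4 151.3] [ 299  108   30   88 2421] [[ 0.4669 -0.0261  0.286 ]]
w [319.  312.9] [306 291  26  41 917] [[ 0.4754 -0.0952  0.286 ]]
```

Request:
move_arm(motion="0.1 0 0 -0.05 0;0.1 0 0 -0.12 0;0.1 0 0 -0.22 0;0.1 0 0 -0.34 0;0.1 0 0 -0.46 0;-1 0 0 -0.56 0;-1 0 0 -0.62 0;-1 0 0 -0.62 0;-1 0 0 -0.62 0;-1 0 0 -0.62 0;-1 0 0 -0.62 0;-1 0 0 -0.62 0")

```text
time: 15.05
position: [0.4734, -0.0988, 0.3987]
tool_rot: [0.675, 0.738, -0.0, -0.001]
ft_force: [-0.4, -0.1, -0.4]
grip_width: 0.0094
grip_force: 0.0
```

```bash
python3 - <<'E'
from h import *
C=np.array([.6685,-.046]); ps=np.radians(5.1); u=np.array([np.cos(ps),np.sin(ps)]); v=np.array([-u[1],u[0]])
t=C-.127*u-.04*v; print(t); plan([*t,.40],5.1); 
sc,dd=robot.camera("scene"); m=robot.camera_model("scene"); 
for c,s in orange(sc): print("scene",c.round(1),s[4],onplane(m,c,.286).round(4))
si,_=robot.camera("side"); ms=robot.camera_model("side")
for c,s in orange(si): print("side",c.round(1),s[4],onplane(ms,c,.286).round(4))
o=.016
for ramp in (1,0):
  print("ramp",ramp)
  for i in range(1,13):
    a=.25*(i/12)**(2 if ramp else 1)*(.6 if ramp else 1)
    print(f"{-1} {(.125*np.sin(a)+o*(1-np.cos(a)))/.2:.3f} {(.125*(1-np.cos(a))-o*np.sin(a))/.2:.3f} 0 {a/np.pi:.4f}",end=";")
E
```

```text
[ 0.54555856 -0.09713122]
t 15.05 p [ 0.4734 -0.0988  0.3987] yaw 5.04 F [-0.39 -0.07 -0.45] w 0.0094
  shift/turn: [-0.023  0.36  -0.007] -0.0003 rows>= 1.7 0.0
scene [364.6 197.7] 47 [[ 0.465  -0.0282  0.286 ]]
side [295.8 231.2] 39 [[ 0.4769 -0.0952  0.286 ]]
ramp 1
-1 0.001 -0.000 0 0.0003;-1 0.003 -0.000 0 0.0013;-1 0.006 -0.001 0 0.0030;-1 0.010 -0.001 0 0.0053;-1 0.016 -0.002 0 0.0083;-1 0.023 -0.003 0 0.0119;-1 0.032 -0.003 0 0.0162;-1 0.042 -0.004 0 0.0212;-1 0.053 -0.005 0 0.0269;-1 0.065 -0.005 0 0.0332;-1 0.079 -0.005 0 0.0401;-1 0.094 -0.005 0 0.0477;ramp 0
-1 0.013 -0.002 0 0.0066;-1 0.026 -0.003 0 0.0133;-1 0.039 -0.004 0 0.0199;-1 0.052 -0.004 0 0.0265;-1 0.065 -0.005 0 0.0332;-1 0.079 -0.005 0 0.0398;-1 0.092 -0.005 0 0.0464;-1 0.105 -0.005 0 0.0531;-1 0.118 -0.004 0 0.0597;-1 0.131 -0.003 0 0.0663;-1 0.144 -0.002 0 0.0729;-1 0.157 -0.000 0 0.0796;
```

Request:
move_arm(motion="-1 -0.02 0.12 0 0;-1 -0.02 0.24 0 0;-1 -0.02 0.36 0 0;-1 -0.02 0.36 0.05 0;-1 -0.02 0.36 0.15 0;-1 -0.02 0.36 0.26 0;-1 -0.02 0.36 0.36 0;-1 -0.02 0.36 0.43 0;-1 -0.02 0.36 0.47 0;-1 -0.02 0.36 0.475 0;-1 -0.02 0.36 0.475 0")

```text
time: 16.07
position: [0.5458, -0.0967, 0.3046]
tool_rot: [0.675, 0.738, -0.0, -0.0]
ft_force: [-0.7, 0.7, -0.4]
grip_width: 0.0004
grip_force: 0.0
```

Request:
move_arm(motion="-1 0.02 0 0 0;-1 0.04 0 0 0;-1 0.06 0 0 0;-1 0.075 0 0 0;-1 0.09 0 0 0;-1 0.1 0 0 0;-1 0.105 0 0 0;-1 0.105 0 0 0")

```text
time: 16.73
position: [0.5442, -0.0755, 0.3051]
tool_rot: [0.675, 0.738, -0.0, 0.0]
ft_force: [0.1, 0.3, 0.6]
grip_width: 0.0007
grip_force: 0.0
```

Request:
move_arm(motion="-1 0.003 0 0 0.001;-1 0.008 0 0 0.003;-1 0.014 -0.001 0 0.005;-1 0.02 -0.002 0 0.008;-1 0.028 -0.003 0 0.012;-1 0.036 -0.003 0 0.016;-1 0.046 -0.004 0 0.021;-1 0.056 -0.005 0 0.027;-1 0.067 -0.005 0 0.033;-1 0.079 -0.005 0 0.04;-1 0.091 -0.005 0 0.046;-1 0.104 -0.005 0 0.053")

```text
time: 17.73
position: [0.5412, -0.0549, 0.3049]
tool_rot: [0.735, 0.678, -0.0, -0.0]
ft_force: [-0.8, -1.9, 0.8]
grip_width: 0.0005
grip_force: 0.9
```

```bash
cat >> h.py <<'E'
def armstate():
    C=np.array([.6685,-.046]); o=robot.get_obs(); Rm=R.from_quat(o["tool_rot"]).as_matrix(); y=yawy(Rm)
    r=o["position"][:2]-C; u=np.array([np.cos(y),np.sin(y)]); v=np.array([-u[1],u[0]])
    im,d=robot.camera("scene"); m=robot.camera_model("scene"); P=cloud(m,d)
    hsv=cv2.cvtColor(im,cv2.COLOR_RGB2HSV); w=(d>0)&(P[...,2]>.30)&(P[...,2]<.325)&(hsv[...,0]>100)&(hsv[...,0]<125)&(hsv[...,1]>110)
    q=P[w][:,:2]-C; rr=np.hypot(*q.T); q=q[(rr>.06)&(rr<.2)]
    h=np.degrees(np.arctan2(np.median(q[:,1]/np.hypot(*q.T)),np.median(q[:,0]/np.hypot(*q.T)))) if len(q) else None
    print("t",round(o["time"],2),"tool yaw",np.degrees(y).round(2),"tool in arm frame u,v",(r@u).round(4),(r@v).round(4),"F u,v",(o["ft_force"][:2]@u).round(2),(o["ft_force"][:2]@v).round(2),"bar heading-180:",h and round((h%360)-180,2),len(q))
    for c,s in orange(im): print("scene grip",c.round(1),s[4],onplane(m,c,.286).round(4))
    return im
E
python3 - <<'E'
from h import *
armstate()
E
```

```text
t 17.73 tool yaw -4.6 tool in arm frame u,v -0.1262 -0.0191 F u,v -0.67 -1.93 bar heading-180: -6.32 203
scene grip [371.4 204.4] 47 [[0.4701 0.0038 0.286 ]]
```

Request:
move_arm(motion="-1 0.013 -0.002 0 0.0066;-1 0.026 -0.003 0 0.0133;-1 0.039 -0.004 0 0.02;-1 0.052 -0.005 0 0.0265;-1 0.066 -0.006 0 0.033;-1 0.08 -0.006 0 0.04;-1 0.093 -0.006 0 0.0465;-1 0.106 -0.006 0 0.053;-1 0.119 -0.006 0 0.06;-1 0.132 -0.005 0 0.0665;-1 0.145 -0.004 0 0.073;-1 0.158 -0.003 0 0.08")

```text
time: 18.78
position: [0.5429, -0.0233, 0.3049]
tool_rot: [0.814, 0.581, -0.0, -0.0]
ft_force: [-0.8, -1.8, 1.1]
grip_width: 0.0005
grip_force: 0.9
```

Request:
move_arm(motion="-1 0.013 -0.002 0 0.0066;-1 0.026 -0.003 0 0.0133;-1 0.039 -0.004 0 0.02;-1 0.052 -0.005 0 0.0265;-1 0.066 -0.006 0 0.033;-1 0.08 -0.006 0 0.04;-1 0.093 -0.006 0 0.0465;-1 0.106 -0.006 0 0.053;-1 0.119 -0.006 0 0.06;-1 0.132 -0.005 0 0.0665;-1 0.145 -0.004 0 0.073;-1 0.158 -0.003 0 0.08")

```text
time: 19.78
position: [0.5523, 0.0069, 0.3049]
tool_rot: [0.88, 0.474, -0.001, -0.001]
ft_force: [-1.3, -1.4, 1.4]
grip_width: 0.0008
grip_force: 0.9
```

```bash
python3 - <<'E'
from h import *
armstate()
# stand yaw from tub rim
z=np.load("scene0.npz"); P=cloud(robot.camera_model("scene"),z["d"]); w=(abs(P[...,2]-.085)<.004)&(P[...,0]>.4)&(P[...,0]<.9)&(P[...,1]>-.05)&(P[...,1]<.4)&(z["im"].max(-1)<110)
q=P[w][:,:2].astype(np.float32); print(len(q),cv2.minAreaRect(q))
E
```

```text
t 19.78 tool yaw -33.36 tool in arm frame u,v -0.1261 -0.0197 F u,v -0.26 -1.89 bar heading-180: -34.42 206
scene grip [374.4 208.3] 31 [[0.4747 0.0209 0.286 ]]
scene grip [378.6 228.7] 39 [[0.5161 0.091  0.286 ]]
1670 ((0.6286993622779846, 0.11580465734004974), (0.22683577239513397, 0.3362671136856079), 7.893625736236572)
```

Request:
move_arm(motion="-1 0.013 -0.002 0 0.0066;-1 0.026 -0.003 0 0.0133;-1 0.039 -0.004 0 0.02;-1 0.052 -0.005 0 0.0265;-1 0.066 -0.006 0 0.033;-1 0.08 -0.006 0 0.04;-1 0.093 -0.006 0 0.0465;-1 0.106 -0.006 0 0.053;-1 0.119 -0.006 0 0.06;-1 0.132 -0.005 0 0.0665;-1 0.145 -0.004 0 0.073;-1 0.158 -0.003 0 0.08")

```text
time: 20.83
position: [0.5695, 0.0337, 0.3047]
tool_rot: [0.933, 0.36, -0.0, -0.0]
ft_force: [-2.9, -0.7, 0.4]
grip_width: 0.0005
grip_force: 0.9
```

Request:
move_arm(motion="-1 0.013 -0.002 0 0.0066;-1 0.025 -0.003 0 0.013;-1 0.036 -0.004 0 0.0185;-1 0.046 -0.005 0 0.0235;-1 0.055 -0.005 0 0.028;-1 0.063 -0.006 0 0.032;-1 0.071 -0.006 0 0.036;-1 0.079 -0.006 0 0.04;-1 0.086 -0.006 0 0.0435;-1 0.093 -0.006 0 0.0465;-1 0.1 -0.006 0 0.05;-1 0.106 -0.006 0 0.053")

```text
time: 21.83
position: [0.5848, 0.0485, 0.3049]
tool_rot: [0.96, 0.282, 0.0, 0.0]
ft_force: [-1.3, 0.0, -0.8]
grip_width: 0.0004
grip_force: 0.8
```

```bash
python3 - <<'E'
from h import *
armstate()
E
```

```text
t 21.83 tool yaw -57.29 tool in arm frame u,v -0.1247 -0.0194 F u,v -0.72 -1.08 bar heading-180: -57.63 245
scene grip [377.3 229.6] 32 [[0.5201 0.0923 0.286 ]]
scene grip [364.7 251.4] 39 [[0.5842 0.1406 0.286 ]]
```

Continue slowly (about 0.15 rad/s) towards the stop.

Request:
move_arm(motion="-1 0.006 -0.001 0 0.003;-1 0.013 -0.001 0 0.0065;-1 0.02 -0.002 0 0.01;-1 0.027 -0.003 0 0.0135;-1 0.034 -0.003 0 0.017;-1 0.041 -0.004 0 0.0205;-1 0.048 -0.004 0 0.024;-1 0.055 -0.005 0 0.0275;-1 0.062 -0.005 0 0.031;-1 0.069 -0.005 0 0.0345;-1 0.075 -0.006 0 0.038;-1 0.081 -0.006 0 0.041")

```text
time: 22.88
position: [0.5978, 0.0582, 0.305]
tool_rot: [0.976, 0.219, 0.0, 0.0]
ft_force: [-2.0, -0.1, -0.3]
grip_width: 0.0005
grip_force: 0.8
```

```bash
python3 - <<'E'
from h import *
armstate()
E
```

```text
t 22.88 tool yaw -64.67 tool in arm frame u,v -0.1245 -0.0194 F u,v -0.73 -1.82 bar heading-180: -64.87 240
scene grip [373.5 236.4] 18 [[0.5409 0.1081 0.286 ]]
scene grip [356.3 258.2] 46 [[0.6092 0.1502 0.286 ]]
```

Request:
move_arm(motion="-1 0.006 -0.001 0 0.003;-1 0.012 -0.001 0 0.006;-1 0.018 -0.002 0 0.009;-1 0.024 -0.002 0 0.012;-1 0.03 -0.003 0 0.015;-1 0.035 -0.003 0 0.0175;-1 0.04 -0.004 0 0.02;-1 0.045 -0.004 0 0.0225;-1 0.05 -0.005 0 0.025;-1 0.055 -0.005 0 0.0275")

```text
time: 23.77
position: [0.6072, 0.0638, 0.305]
tool_rot: [0.984, 0.177, 0.0, 0.0]
ft_force: [-2.6, -0.4, 0.1]
grip_width: 0.0005
grip_force: 0.8
```

Request:
move_arm(motion="-1 0.004 0 0 0.002;-1 0.008 -0.001 0 0.004;-1 0.012 -0.001 0 0.006;-1 0.016 -0.002 0 0.008;-1 0.02 -0.002 0 0.01;-1 0.024 -0.002 0 0.012")

```text
time: 24.27
position: [0.6115, 0.0659, 0.305]
tool_rot: [0.987, 0.159, -0.0, -0.0]
ft_force: [-2.7, -0.4, 0.5]
grip_width: 0.0005
grip_force: 0.8
```

```bash
python3 - <<'E'
from h import *
armstate()
E
```

```text
t 24.27 tool yaw -71.76 tool in arm frame u,v -0.1241 -0.0191 F u,v -0.43 -2.71 bar heading-180: -71.83 231
scene grip [373.3 241.5] 17 [[0.5516 0.1222 0.286 ]]
scene grip [346.  264.6] 54 [[0.6357 0.1568 0.286 ]]
```

Request:
move_arm(motion="-1 0.004 0 0 0.002;-1 0.008 -0.001 0 0.004;-1 0.012 -0.001 0 0.006;-1 0.016 -0.002 0 0.008;-1 0.02 -0.002 0 0.01;-1 0.024 -0.002 0 0.012")

```text
time: 24.82
position: [0.616, 0.0678, 0.3049]
tool_rot: [0.99, 0.14, -0.0, -0.0]
ft_force: [-2.0, 0.9, -0.6]
grip_width: 0.0006
grip_force: 0.8
```

Request:
move_arm(motion="-1 0.004 0 0 0.002;-1 0.008 -0.001 0 0.004;-1 0.012 -0.001 0 0.006;-1 0.016 -0.002 0 0.008;-1 0.02 -0.002 0 0.01;-1 0.024 -0.002 0 0.012")

```text
time: 25.32
position: [0.6196, 0.0693, 0.3048]
tool_rot: [0.993, 0.121, -0.001, 0.0]
ft_force: [-4.4, -0.1, 1.5]
grip_width: 0.0007
grip_force: 2.5
```

Request:
move_arm(motion="-1 0.004 0 0 0.001;-1 0.008 0 0 0.002;-1 0.01 0 0 0.002;-1 0.01 0 0 0.002")

```text
time: 25.65
position: [0.6197, 0.0694, 0.3048]
tool_rot: [0.993, 0.118, -0.003, 0.0]
ft_force: [-9.1, -1.0, 3.4]
grip_width: 0.0005
grip_force: 4.1
```

```bash
python3 - <<'E'
from h import *
armstate()
E
```

```text
t 25.65 tool yaw -76.41 tool in arm frame u,v -0.1237 -0.0203 F u,v -1.16 -9.11 bar heading-180: -75.79 221
scene grip [369.7 246.1] 22 [[0.5665 0.1313 0.286 ]]
scene grip [340.3 267.4] 56 [[0.6487 0.1585 0.286 ]]
```

It's against the stop: the force rose to 9 N with no further movement. Back off and lift clear.

Request:
move_arm(motion="-1 -0.01 0 0 0;-1 -0.03 0 0 0;-1 -0.06 0 0 0;-1 -0.1 0 0 0;-1 -0.14 0 0 0;-1 -0.15 0 -0.05 0;-1 -0.15 0 -0.15 0;-1 -0.15 0 -0.3 0;-1 -0.15 0 -0.45 0;-1 -0.15 0 -0.6 0;-1 -0.15 0 -0.7 0;-1 -0.15 0 -0.7 0")

```text
time: 26.7
position: [0.5953, 0.0626, 0.4519]
tool_rot: [0.993, 0.118, 0.007, 0.001]
ft_force: [0.2, -0.2, 1.2]
grip_width: 0.0005
grip_force: 0.0
```

Request:
move_arm(motion="-1 -0.15 0 0 0;-1 -0.3 0 0 0;-1 -0.45 0 0 0;-1 -0.6 0 0 0;-1 -0.75 0 0 0;-1 -0.85 0 0 0;-1 -0.85 0 0 0;-1 -0.85 0 0 0;-1 -0.85 0 0 0;-1 -0.85 0 0 0;-1 -0.85 0 0 0;-1 -0.85 0 0 0")

```text
time: 27.7
position: [0.4287, 0.023, 0.4446]
tool_rot: [0.993, 0.119, -0.0, -0.0]
ft_force: [0.1, -0.1, 0.1]
grip_width: 0.0006
grip_force: 0.0
```

Request:
move_arm(motion="-1 0 0 0 0;-1 0 0 0 0;-1 0 0 0 0;-1 0 0 0 0;-1 0 0 0 0;-1 0 0 0 0;-1 0 0 0 0;-1 0 0 0 0;-1 0 0 0 0;-1 0 0 0 0;-1 0 0 0 0;-1 0 0 0 0")

```text
time: 28.7
position: [0.4279, 0.0229, 0.4449]
tool_rot: [0.993, 0.118, -0.0, -0.0]
ft_force: [-0.4, -0.2, -0.2]
grip_width: -0.0
grip_force: 0.0
```

```bash
python3 - <<'E'
from h import *
im=armstate()
armstate(); im2=armstate(); si,_=robot.camera("side")
cv2.imwrite("pics/f.png",np.hstack([cv2.resize(im[140:440,220:460],(400,500)),cv2.resize(si[140:440,200:440],(400,500))])[:,:,::-1])
E
```

```text
t 28.7 tool yaw -76.41 tool in arm frame u,v -0.1235 -0.2176 F u,v 0.07 -0.38 bar heading-180: -75.79 196
scene grip [369.7 246. ] 21 [[0.5663 0.131  0.286 ]]
scene grip [340.2 267.4] 60 [[0.6487 0.1584 0.286 ]]
t 28.75 tool yaw -76.41 tool in arm frame u,v -0.1235 -0.2176 F u,v 1.04 -0.07 bar heading-180: -75.66 199
scene grip [369.7 246.1] 22 [[0.5665 0.1313 0.286 ]]
scene grip [340.2 267.4] 58 [[0.6486 0.1583 0.286 ]]
t 28.8 tool yaw -76.41 tool in arm frame u,v -0.1235 -0.2176 F u,v -0.51 -0.7 bar heading-180: -75.76 197
scene grip [369.7 246. ] 23 [[0.5661 0.131  0.286 ]]
scene grip [340.4 267.3] 58 [[0.6482 0.1584 0.286 ]]
```

View pics/f.png

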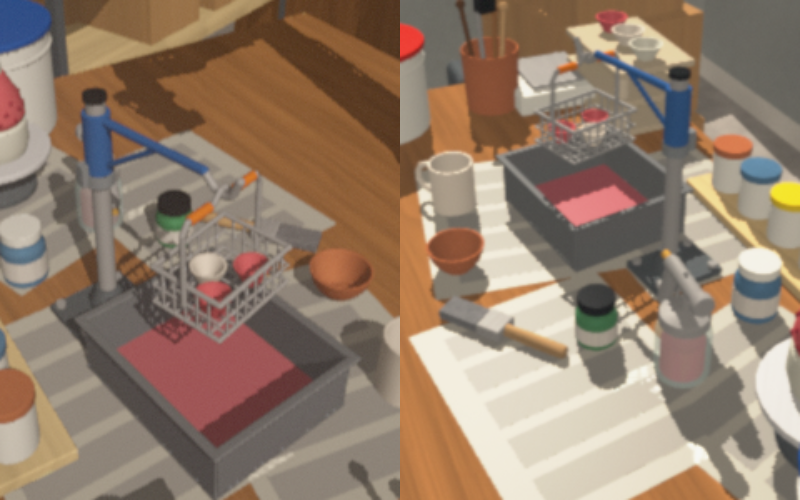

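The basket hangs upright and still over the tub. The arm is at its stop, the robot is clear, and the other things look unmoved.

```bash
python3 -c "
from rig import robot
print(robot.hand_in())"
```

```text
the job is handed in; nothing more can be done
None
```

The basket hangs by its handle on the drain arm's hook, upright and still over the grey tub. The arm is against its stop, the robot is clear, and the job was handed in at about 29 s.

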